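# Turn the eccentric cam to its low point and push the clamping slide home

### The job

On the clamping fixture, push the cam's upright handle post round with a fingertip until the cam's low side faces the slide (handle pointing straight away from the slide), and only then push the slide's upright plate forward until the slide is fully home and its V jaw stands round the black bar. The bar must stay standing in its nest, neither lifted nor pulled out, and everything else on the bench stays where it is; finish clear of everything.

Things in the scene. Friction and masses are not known exactly. Their poses are not given: they have to be found in the camera images.
- fixture: dark steel base plate 250 x 250 x 16 mm bolted to the bench. Origin: centre of its underside, on the bench; x = the slide's forward direction (away from the robot at yaw 0), y left, z up. In this frame: cam pivot at (50, -55) mm, bar's nest (ring 10 mm high, outside 42, bore 32 mm) at (68, 65); two guide rails 12 mm wide, tops 42 mm above the bench, at y = +-100 from x = -110 to 20.
- cam (a joint): turn of the cam, rad, growing counter-clockwise seen from above. 0: handle and high side point straight at the slide (fixture -x), slide blocked; pi/2: handle points to fixture -y (right); pi: handle points to fixture +x, low side faces the slide. Stops at -0.1 and 4.0; starts between 0.25 and 1.1. Stays where left; needs 6 to 8 N sideways on the post. A light push on the slide does not turn it.
- cam_pivot (a point): on the cam's vertical pivot axis, 52 mm above the bench. The cam is a bright steel disc, diameter 56 mm, lying flat 17 to 37 mm above the bench, its centre 14 mm off the pivot: its high side reaches 42 mm from the pivot, its low side 14 mm. A flat steel arm (14 mm wide, top 50 mm above the bench) runs from the pivot over the high side and carries the handle post.
- cam_post (a point): centre of the top of the cam's handle post, 100 mm above the bench: plain black upright cylinder of diameter 16 mm, free from 50 to 100 mm above the bench, 60 mm from the pivot axis
- slide (a joint): forward travel of the slide along fixture x, m. 0: right back; 0.0385: fully home at its stop; starts between 0 and 0.008. Blocked at about 0.012 by the cam's high side (0.020 with the cam at 1.1 rad); gets fully home only with the cam within about 0.45 rad of pi. Stays where left; friction 3 N plus 25 N per m/s.
- push_plate (a point): on the rear face (towards fixture -x) of the slide's upright push plate, at its middle (fixture y = 0), 65 mm above the bench; moves with the slide. Plate 56 mm wide (y), 10 mm thick, standing on the slide's rear edge from 39 to 85 mm above the bench. The slide is a bright steel bar, 55 mm in x, 186 mm in y, top 39 mm above the bench, its flat front face 55 mm ahead of this point.
- jaw (a point): bottom of the slide's 90 degree V jaw (opens towards fixture +x), 42 mm above the bench; jaw 29 to 55 mm above the bench. When home it stands round the bar with about 1.5 mm to spare.
- bar: the work: loose black round steel bar, diameter 30, 80 mm long, standing in the nest ring on the fixture. Origin: centre of its lower end; z along the bar. Only the jaw goes round it.
- collar: bystander: loose brass collar, diameter 22, 12 mm high, on the fixture plate's far left corner; origin centre of underside
- tnut: bystander: loose steel T-nut 26 x 26 x 14 mm on the fixture plate behind the slide; origin centre of underside
- spare: bystander: loose stepped turned part, 36 mm in diameter, 60 mm tall, left of the fixture; origin centre of underside
- chuck_key: bystander: loose steel T-handled chuck key about 110 x 110 x 17 mm lying right of the fixture; origin under its middle
- mallet: bystander: brass hammer 240 mm long lying left of the fixture; origin under its middle
- oiler: bystander: grey bottle, diameter 52, 120 mm tall, left of the fixture at the far side; origin centre of underside
- spanner: bystander: spanner 180 mm long lying right of the fixture; origin under its middle
Not all that is in view belongs to the job. There is more than one size of the bar; the one meant has the size given above.

How it is judged:
By the outcome, as a careful person would: the job done as asked, in the order asked, and still so for the second after the job is handed in, with the robot touching nothing.
It also fails if it takes over 53 s, if anything falls off the work surface, if the arm or the gripper's body presses on something with over 40 N, if the wrist force passes 120 N, or if a joint passes its speed limit or range.

### The arm

A 6-joint arm with a two-finger parallel gripper is mounted at the origin on the work surface. World frame = base frame: x ahead of the robot, y to its left, z up, the work surface at z = 0. Lengths are in m, angles in rad, forces in N, time in s.
With the tool pointing down it reaches from about 0.35 to 0.775 m from the base axis. Payload 5.5 kg.
Tool frame: the origin (TCP) lies at the very end of the fingers, on their centre line; the grasp point (between the pads) lies 19 mm behind it (grip_point_offset is the distance from the TCP to the grasp point, in m); z points along the fingers, y is the direction in which the jaws open and shut (so a half turn about z gives the same grasp; the last joint's range is limited). The gripper opens to 85 mm and grips with 20 to 120 N. Pads are 22 mm wide; open, the fingers measure 114 mm over their backs; the gripper's body (76 mm by 85 mm) begins 54 mm behind the grasp point. The pads swing forward as they close: fully open they stand 13 mm farther back than shut.
Start: joints at [1.081, 0.313, 0.046, 1.304, 0, 1.431], TCP at [0.197, 0.54, 0.231] pointing down, gripper open.
Joint ranges: [-2.76, 2.76], [-0.86, 1.69], [-1.03, 1.26], [-2.2, 2.34], [-1.47, 1.5], [-3.14, 3.14]. Speed limits (rad/s): [2.57, 2.57, 3.14, 3.14, 3.14, 3.14].

### API

Orientations are given as a unit quaternion [w, x, y, z].
In Python, from workcell import * gives the robot as it stands.
- The arm moves only by the shell command python3 -m crank 'ROWS' [OPENING] [FORCE]. ROWS is a JSON object of lists of equal length, an entry for each row: "travel": the shift along the tool's x, y, z in units of 40 mm (1.0 is 40 mm), a list of three; "turn": the turn about the tool's z in rad. In form: {"travel": [[x, y, z], ...], "turn": [turn, ...]}. A call has 1 to 5 rows; each row is the pose to reach, as a shift and turn from the pose commanded when the call began, along the tool's axes at that moment; what a row does not reach only later rows make up. A row lasts 1/12 s, in which the tool goes at most 41.7 mm and 7.16 degrees, less where a joint would pass 70% of its speed; a pose out of reach is approached as far as the arm can. A call with a gripper value outside its range is refused whole. OPENING is the finger opening in mm, from 0 to 85.4, set as the call begins (- or left out, the last holds). The fingers move at their own pace and stop on an object; FORCE is the grip in N (left out, the last holds). Time passes only in rows, so rows that repeat a pose let the fingers close. It gives the time, the measured TCP pose, the force and the opening at its end, in the units of the state.
- get_state(): the state, without advancing time (a new reading comes with each control period).
- read_camera(name): name is "side" or "top" or "wrist"; returns a dict with "image" (384x512x3 uint8, red, green, blue), "K" (3x3 intrinsics, pixels), "R" (3x3) and "t" (3): a world point X has camera coordinates R X + t. Camera axes: x right, y down, z forward; pixel columns grow to the right and rows downward; lengths in m; the calibration is good to about 2 mm. A picture is of the moment at which its call begins. There is no depth.
- hand_in(): hands the job in, once; it reports no verdict.
The state is a dict: "clock": time; "joint_pos": joint angles; "qvel": joint speeds; "tau": joint torques, N m; "tcp_pos": TCP position; "orientation": TCP orientation; "wrist_force": force on the tool from outside, world axes, zero at the start; "ft_torque": the same for the moment, N m; "finger_gap": finger opening in m.
Only numpy, scipy, OpenCV 4.12 (cv2) and the standard library are available. Lean on these libraries where they do the work, as an engineer would, in place of code of your own. Each camera call takes 0.05 s, during which the arm holds its last target. There are 200 camera calls.

## Working session

There is one attempt and no reset: what is moved stays moved. The work goes in short steps, Python scripts to look and compute and a shell command to move; the robot and the scene stay as the last step left them, time stands still between calls to the robot, and variables do not carry over. Pictures are saved under pics/ and viewed, about 8 in all and at most 12, crops included, and the job is handed in when it is done.

```bash
mkdir -p pics; ls; python3 - <<'E'
from workcell import *
import cv2,numpy as np,pickle
s=get_state();print(s)
for n in("top","side"):
    c=read_camera(n);pickle.dump(c,open(n+'.pkl','wb'));cv2.imwrite(f'pics/{n}0.png',cv2.resize(c['image'][:,:,::-1],(800,600),interpolation=cv2.INTER_CUBIC))
    print(n,c['K'],c['R'],c['t'])
E
```

```text
pics
{'clock': 0.0, 'joint_pos': array([ 1.08141901e+00,  3.14012985e-01,  4.49459138e-02,  1.30358323e+00,
       -2.10274212e-05,  1.43120207e+00]), 'qvel': array([-0.0001052 , -0.00028761, -0.0002719 ,  0.00011878,  0.00010956,
       -0.00032002]), 'tau': array([-2.00117873e-03, -4.80627823e+01,  2.98530936e+01,  1.92700460e-02,
       -2.22092904e-04, -5.35352200e-06]), 'tcp_pos': array([0.19681374, 0.53971348, 0.23038819]), 'orientation': array([-2.76745032e-04,  1.74001241e-01,  9.84744997e-01, -8.84777203e-04]), 'wrist_force': array([ 0.09679055, -0.84711622, -0.47401167]), 'ft_torque': array([-0.04365856,  0.00432708, -0.04216956]), 'finger_gap': 0.08549045903897391}
top [[411.24499766   0.         254.19156112]
 [  0.         411.24499766 184.78063742]
 [  0.           0.           1.        ]] [[-0.00672646 -0.9997658   0.02056941]
 [-0.99582533  0.00482457 -0.09115177]
 [ 0.09103118 -0.02109667 -0.99562456]] [0.05420488 0.5523881  1.16840164]
side [[484.86541948   0.         248.09399925]
 [  0.         484.86541948 194.60622277]
 [  0.           0.           1.        ]] [[ 0.86159623 -0.50749858 -0.0098554 ]
 [-0.38687691 -0.64399622 -0.65999631]
 [ 0.32860035  0.57246316 -0.7512042 ]] [-0.4381578   0.31745947  1.05268349]
```

View pics/top0.png

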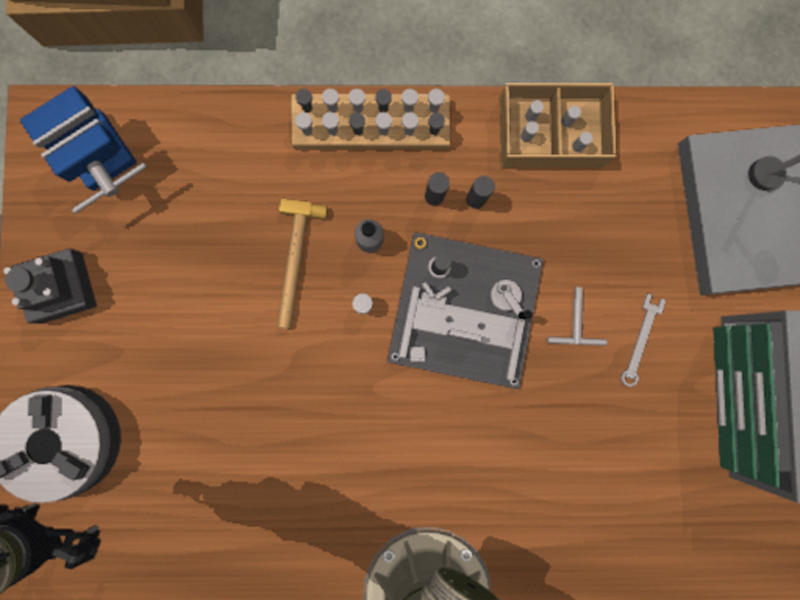

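View pics/side0.png

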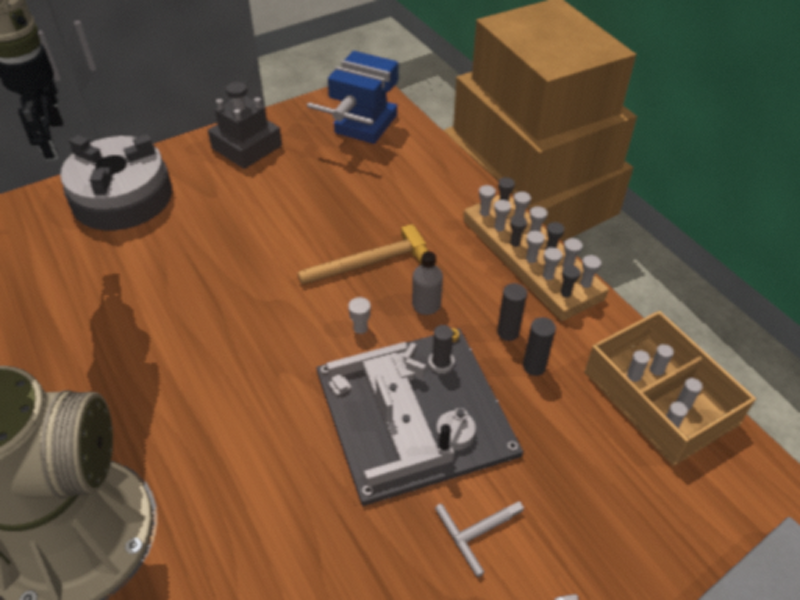

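Both views show the fixture (top view about (465,310), side view about (420,415)). The cam handle is pointing rear-right in the top view, post at (525,314). I need enlarged crops.

```bash
python3 - <<'E'
import cv2,pickle
t=pickle.load(open('top.pkl','rb'))['image'][:,:,::-1];s=pickle.load(open('side.pkl','rb'))['image'][:,:,::-1]
cv2.imwrite('pics/tc.png',cv2.resize(t[145:253,240:360],None,fx=5.5,fy=5.5,interpolation=cv2.INTER_CUBIC))
cv2.imwrite('pics/sc.png',cv2.resize(s[200:325,195:345],None,fx=4.8,fy=4.8,interpolation=cv2.INTER_CUBIC))
E
```

```text
(no output)
```

View pics/tc.png

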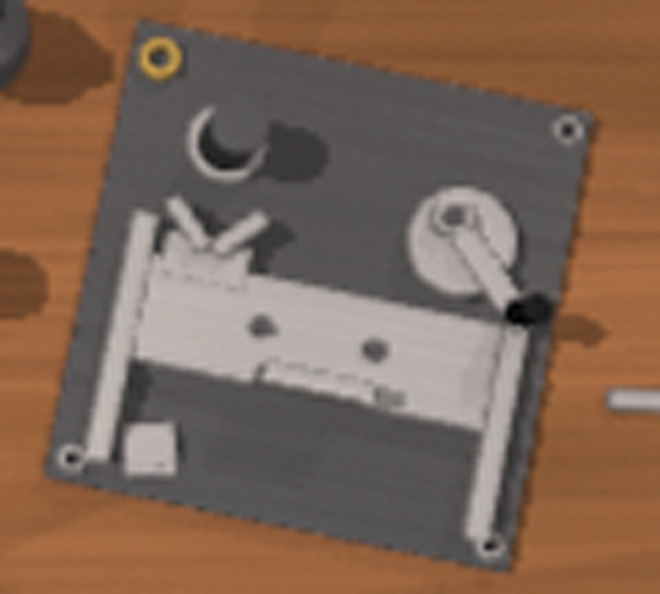

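View pics/sc.png

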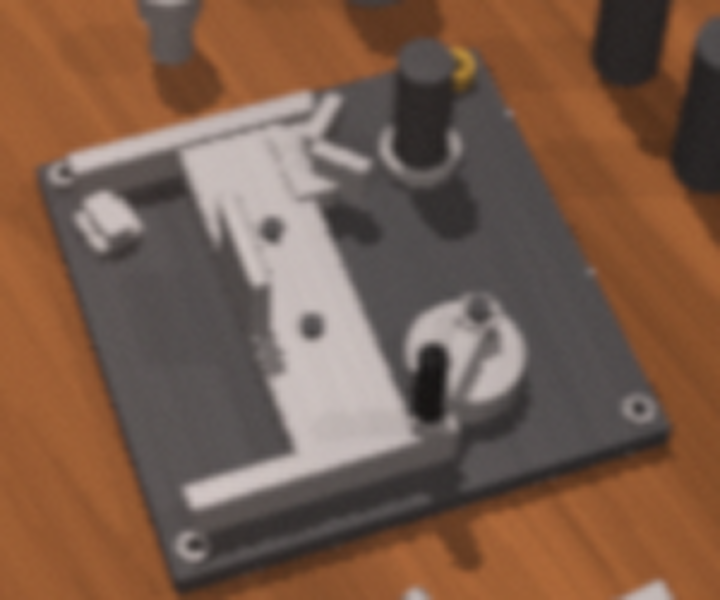

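```bash
cat > geo.py <<'E'
import numpy as np,pickle
from scipy.optimize import least_squares
CAM={n:pickle.load(open(f'{n}.pkl','rb')) for n in('top','side')}
def proj(n,X):
    c=CAM[n];p=c['K']@(c['R']@np.asarray(X,float)+c['t']);return p[:2]/p[2]
def crop(n,u,v):
    return np.array([240+(u+.5)/5.5-.5,145+(v+.5)/5.5-.5]) if n=='top' else np.array([195+(u+.5)/4.8-.5,200+(v+.5)/4.8-.5])
def world(q,p):
    c,s=np.cos(q[2]),np.sin(q[2]);return [q[0]+c*p[0]-s*p[1],q[1]+s*p[0]+c*p[1],p[2]]
E
python3 - <<'E'
from geo import *
k=.125
obs=[('top',(-k,k,.016),45,475),('top',(-k,-k,.016),512,572),('top',(k,-k,.016),593,113),('top',(k,k,.016),140,20),
('side',(-k,k,.016),42,170),('side',(-k,-k,.016),180,575),('side',(k,-k,.016),667,432),
('top',(.05,-.055,.052),455,215),('side',(.05,-.055,.052),478,303),
('top','post',536,307),('side','post',433,350),
('side',(.068,.065,.096),425,58)]
def pt(o,q):
    p=(.05-.06*np.cos(q[3]),-.055-.06*np.sin(q[3]),.1) if o=='post' else o
    return world(q,p)
def res(q): return np.concatenate([proj(n,pt(o,q))-crop(n,u,v) for n,o,u,v in obs])
for cam in(.6,):
    r=least_squares(res,[.5,-.05,-.2,cam],loss='soft_l1');print(r.x,r.cost);print(r.fun.reshape(-1,2).round(1))
q=r.x;np.save('q.npy',q)
# push plate / slide: image points top with assumed y,z -> fixture x
for n,u,v,z,y in[('top',320,380,.085,0),('top',400,306,.039,None),('top',300,408,.039,None),('side',235,230,.085,None)]:
    c=CAM[n];uv=crop(n,u,v);d=c['R'].T@np.linalg.inv(c['K'])@[*uv,1];C=-c['R'].T@c['t'];P=C+d*(z-C[2])/d[2]
    e=P[:2]-q[:2];cc,ss=np.cos(q[2]),np.sin(q[2]);print(n,u,v,'fix',cc*e[0]+ss*e[1],-ss*e[0]+cc*e[1])
for nm,p in dict(piv=(.05,-.055,.05),tnutC=(-.09,.07,.03)).items(): print(nm,world(q,p))
E
```

```text
[ 0.51423202 -0.07637761 -0.20942404  0.759969  ] 6.760289330705067
[[-0.5  0.5]
 [-0.8  0.4]
 [ 0.  -0.1]
 [-0.6 -0.3]
 [-0.9 -1.1]
 [-0.2  1.4]
 [ 2.4 -1.1]
 [-0.6  0.2]
 [ 0.9  1.6]
 [-0.2  0.5]
 [ 0.2  0.4]
 [ 1.1  0.3]]
top 320 380 fix -0.04819360475556637 -0.00035917860616853196
top 400 306 fix 0.00010350716730953349 -0.03939833499444771
top 300 408 fix -0.06237250165803212 0.0015319038289034522
side 235 230 fix -0.05415453102077985 0.005723825582094087
piv [np.float64(0.551705248493441), np.float64(-0.14057072936409848), 0.05]
tnutC [np.float64(0.44075120396602563), np.float64(0.010803640999607136), 0.03]
```

```bash
cat > plan.py <<'E'
from geo import *
from workcell import get_state
from scipy.spatial.transform import Rotation as Ro
q=np.load('q.npy')
def R_():
    s=get_state();return s,Ro.from_quat(s['orientation'],scalar_first=True).as_matrix()
def fix(P):
    c,s=np.cos(q[2]),np.sin(q[2]);e=np.array(P[:2])-q[:2];return np.array([c*e[0]+s*e[1],-s*e[0]+c*e[1],P[2]])
def show():
    s,R=R_();print('t',round(s['clock'],2),'fix',fix(s['tcp_pos']).round(4),'az',round(np.arctan2(-R[1,0],-R[0,0])-q[2],3),'F',s['wrist_force'].round(1),'j6',s['joint_pos'][5].round(2))
def rows(targets):
    "targets: fixture (x,y,z,az of tool -x)"
    s,R=R_();az=np.arctan2(-R[1,0],-R[0,0])-q[2]
    for x,y,z,a in targets:
        d=R.T@(np.array(world(q,(x,y,z)))-s['tcp_pos'])/.04
        print(d.round(2).tolist(),round(-(a-az),2))
def arc(a,d=.019,z=.065,r=.06):
    "finger pose for cam angle a, finger centre d behind post centre"
    return (.05-r*np.cos(a)-d*np.sin(a),-.055-r*np.sin(a)+d*np.cos(a),z,a-np.pi/2)
E
python3 -c "
from plan import *
show();rows([arc(.76,.045,.2),arc(.76,.045,.065)])"
```

```text
t 0.1 fix [-0.4385  0.5367  0.2305] az -0.14 F [ 0.5 -0.5  0.5] j6 1.43
[-12.35, -13.41, 0.78] 0.67
[-12.35, -13.41, 4.16] 0.67
```

```bash
for i in 1 2 3 4; do python3 -m crank '{"travel":[[-0.62,-0.67,0],[-1.24,-1.34,0],[-1.85,-2.01,0],[-2.47,-2.68,0],[-3.09,-3.35,0]],"turn":[0,0,0,0,0]}' 0 | tail -c 300; done
python3 -c "
from plan import *
show();rows([arc(.76,.045,.2),arc(.76,.045,.065)])"
```

```text
clock: 0.52
tcp_pos: [0.2672, 0.3703, 0.2308]
orientation: [-0.0, 0.174, 0.985, -0.0]
wrist_force: [0.7, -0.2, -0.2]
finger_gap: 0.0253
clock: 0.93
tcp_pos: [0.3374, 0.2021, 0.2311]
orientation: [-0.0, 0.174, 0.985, 0.0]
wrist_force: [0.0, -0.5, 0.2]
finger_gap: 0.0001
clock: 1.35
tcp_pos: [0.4077, 0.0337, 0.2312]
orientation: [-0.0, 0.174, 0.985, 0.0]
wrist_force: [-0.1, 1.0, 0.7]
finger_gap: 0.0004
clock: 1.77
tcp_pos: [0.4779, -0.1346, 0.2309]
orientation: [-0.0, 0.174, 0.985, 0.0]
wrist_force: [0.6, 0.4, 1.0]
finger_gap: 0.0001
t 1.77 fix [-0.0234 -0.0645  0.2309] az -0.141 F [0.6 0.4 1. ] j6 -0.09
[0.03, 0.02, 0.77] 0.67
[0.03, 0.01, 4.15] 0.67
```

```bash
python3 -m crank '{"travel":[[0,0,0.3],[0,0,0.6],[0,0,0.9],[0,0,1.2],[0,0,1.5]],"turn":[0.12,0.24,0.36,0.48,0.6]}' >/dev/null
python3 -m crank '{"travel":[[0,0,0.5],[0,0,1.1],[0,0,1.7],[0,0,2.3],[0,0,2.65]],"turn":[0.07,0.07,0.07,0.07,0.07]}'
python3 - <<'E'
from plan import *
import cv2
from workcell import read_camera
show()
a=read_camera('top')['image'][145:253,240:360,::-1];b=read_camera('side')['image'][190:325,195:345,::-1]
f=lambda m,k:cv2.resize(m,None,fx=k,fy=k,interpolation=cv2.INTER_CUBIC)
a=f(a,3.4);b=f(b,2.9);h=max(len(a),len(b))
p=lambda m:cv2.copyMakeBorder(m,0,h-len(m),0,0,cv2.BORDER_CONSTANT)
o=np.hstack([p(a),p(b)])[:,:];print(o.shape);cv2.imwrite('pics/d1.png',cv2.resize(o,None,fx=.94,fy=.94))
rows([arc(x,.019) for x in(.76,.85,.95,1.05,1.15)])
E
```

```text
clock: 2.6
tcp_pos: [0.4761, -0.132, 0.0626]
orientation: [-0.002, 0.488, 0.873, -0.0]
wrist_force: [-0.8, 0.2, -0.6]
finger_gap: -0.0002
t 2.6 fix [-0.0257 -0.0623  0.0626] az -0.81 F [-0.8  0.2 -0.6] j6 0.59
(392, 843, 3)
[-0.72, 0.01, -0.07] 0.0
[-0.85, -0.03, -0.07] -0.09
[-1.01, -0.05, -0.07] -0.19
[-1.16, -0.06, -0.07] -0.29
[-1.32, -0.06, -0.07] -0.39
```

View pics/d1.png

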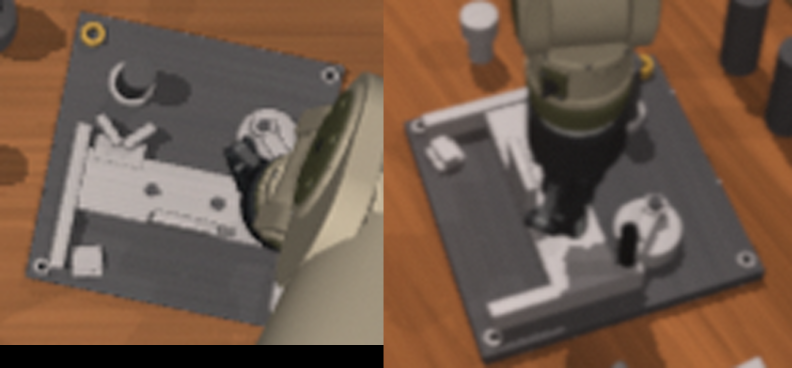

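The fingertip (side panel about (565,225)) stands on the slide side of the post (628,240), clear of everything. I'll approach and start pushing, watching the force.

```bash
python3 -m crank '{"travel":[[-0.25,0,-0.07],[-0.45,0,-0.07],[-0.55,0,-0.07],[-0.62,0,-0.07],[-0.68,0,-0.07]],"turn":[0,0,0,0,0]}'
python3 -m crank '{"travel":[[-0.05,0,0],[-0.1,0,0],[-0.15,0,0],[-0.2,0,0],[-0.25,0,0]],"turn":[0,0,0,0,0]}'
python3 -c "
from plan import *
show()
rows([arc(x,.019) for x in(.86,.96,1.06,1.16,1.26)])"
```

```text
clock: 3.12
tcp_pos: [0.493, -0.1568, 0.069]
orientation: [0.001, 0.488, 0.873, 0.0]
wrist_force: [-1.5, 3.2, 2.8]
finger_gap: 0.0
clock: 3.53
tcp_pos: [0.4958, -0.1628, 0.0681]
orientation: [-0.002, 0.488, 0.873, 0.001]
wrist_force: [-2.9, 5.1, 5.2]
finger_gap: -0.0
t 3.53 fix [-0.     -0.0884  0.0681] az -0.81 F [-2.9  5.1  5.2] j6 0.55
[0.07, -0.06, 0.08] -0.1
[-0.09, -0.08, 0.08] -0.2
[-0.25, -0.09, 0.08] -0.3
[-0.4, -0.09, 0.08] -0.4
[-0.56, -0.06, 0.08] -0.5
```

```bash

python3 -m crank '{"travel":[[-0.09,-0.08,0.08],[-0.25,-0.09,0.08],[-0.4,-0.09,0.08],[-0.56,-0.06,0.08],[-0.71,-0.02,0.08]],"turn":[-0.1,-0.2,-0.3,-0.4,-0.5]}'
python3 -c "
from plan import *
show()
rows([arc(x,.019) for x in(1.36,1.46,1.56,1.66,1.76,1.86)])"
```

```text
clock: 3.95
tcp_pos: [0.5093, -0.187, 0.0645]
orientation: [-0.002, 0.254, 0.967, 0.001]
wrist_force: [-4.5, 5.9, 3.9]
finger_gap: 0.0002
t 3.95 fix [ 0.0182 -0.1092  0.0645] az -0.304 F [-4.5  5.9  3.9] j6 0.01
[-0.02, -0.01, -0.01] -0.09
[-0.17, -0.03, -0.01] -0.19
[-0.33, -0.04, -0.02] -0.29
[-0.49, -0.04, -0.02] -0.39
[-0.64, -0.01, -0.02] -0.49
[-0.8, 0.02, -0.02] -0.59
```

```bash
cat >> plan.py <<'E'
def snap(name,cams=('side',)):
    import cv2
    from workcell import read_camera
    box={'top':(145,255,235,365),'side':(190,325,195,345)};o=[]
    for n in cams:
        b=box[n];o.append(cv2.resize(read_camera(n)['image'][b[0]:b[1],b[2]:b[3],::-1],(660,int(660*(b[1]-b[0])/(b[3]-b[2]))) if len(cams)==1 else (400,360),interpolation=cv2.INTER_CUBIC))
    cv2.imwrite(f'pics/{name}.png',np.hstack(o))
E
python3 -c "
from plan import *
snap('e1');show()"
```

```text
t 4.0 fix [ 0.0195 -0.1098  0.0645] az -0.3 F [-1.7  5.3  0.8] j6 0.01
```

View pics/e1.png

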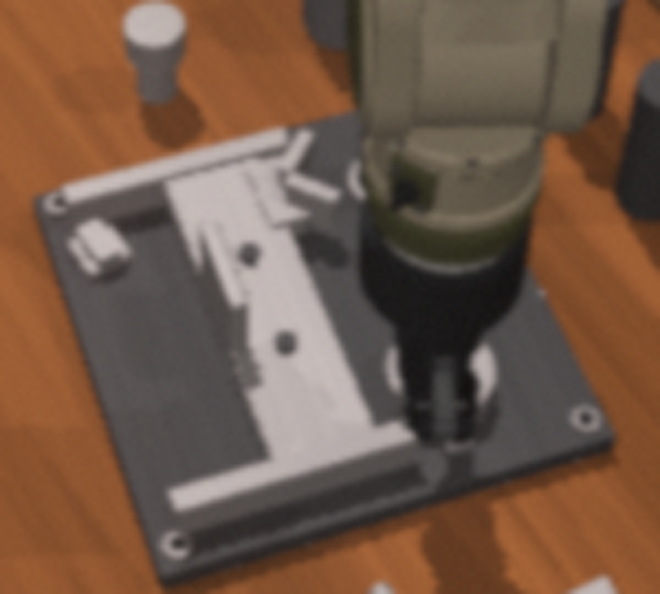

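The finger is round on the right and hides the post; the cam disc at (440,370) has turned and nothing else has moved. I'll carry on round the arc.

```bash

python3 -m crank '{"travel":[[-0.15,-0.03,0],[-0.31,-0.04,0],[-0.47,-0.04,0],[-0.62,-0.02,0],[-0.78,0.02,0]],"turn":[-0.19,-0.29,-0.39,-0.49,-0.59]}'
python3 -c "
from plan import *
show()
rows([arc(x,.019) for x in(1.86,1.96,2.06,2.16,2.26,2.36)])"
```

```text
clock: 4.42
tcp_pos: [0.5362, -0.2025, 0.0643]
orientation: [-0.003, -0.038, 0.999, 0.001]
wrist_force: [-6.8, 3.6, 3.8]
finger_gap: 0.0001
t 4.42 fix [ 0.0477 -0.1188  0.0643] az 0.285 F [-6.8  3.6  3.8] j6 -0.58
[-0.04, 0.01, -0.02] -0.0
[-0.19, -0.03, -0.02] -0.1
[-0.34, -0.05, -0.02] -0.2
[-0.5, -0.06, -0.02] -0.3
[-0.66, -0.05, -0.02] -0.4
[-0.81, -0.03, -0.02] -0.5
```

```bash

python3 -m crank '{"travel":[[-0.19,-0.03,-0.02],[-0.34,-0.05,-0.02],[-0.5,-0.06,-0.02],[-0.66,-0.05,-0.02],[-0.81,-0.03,-0.02]],"turn":[-0.1,-0.2,-0.3,-0.4,-0.5]}'
python3 -c "
from plan import *
show();snap('e2',('top','side'))
rows([arc(x,.019) for x in(2.36,2.46,2.56,2.66,2.76,2.86)])"
```

```text
clock: 4.83
tcp_pos: [0.568, -0.202, 0.0644]
orientation: [-0.003, -0.283, 0.959, 0.002]
wrist_force: [-8.9, 1.2, 1.9]
finger_gap: -0.0003
t 4.83 fix [ 0.0787 -0.1117  0.0644] az 0.784 F [-8.9  1.2  1.9] j6 -1.05
[0.0, 0.02, -0.01] -0.01
[-0.15, -0.01, -0.01] -0.11
[-0.31, -0.04, -0.01] -0.21
[-0.46, -0.05, -0.01] -0.31
[-0.62, -0.04, -0.02] -0.41
[-0.78, -0.01, -0.02] -0.51
```

View pics/e2.png

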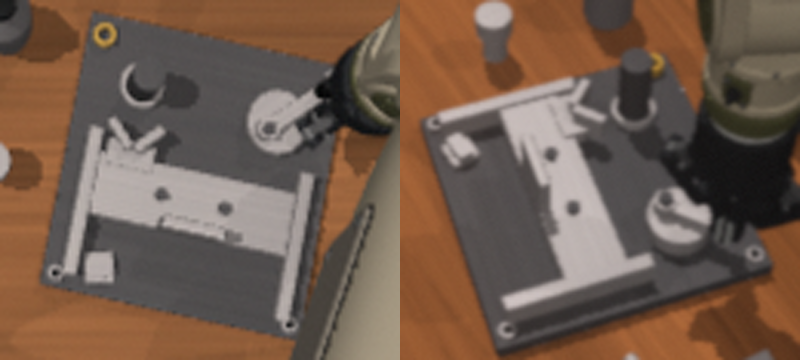

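Top panel: arm runs from the pivot (268,128) to about (328,90), so a ≈ 2.3, agreeing with the finger position. I'll continue.

```bash

python3 -m crank '{"travel":[[-0.15,-0.01,0],[-0.31,-0.04,0],[-0.46,-0.05,0],[-0.62,-0.04,0],[-0.78,-0.01,0]],"turn":[-0.11,-0.21,-0.31,-0.41,-0.51]}'
python3 -c "
from plan import *
show()
rows([arc(x,.019) for x in(2.86,2.96,3.06,3.14,3.18)])"
```

```text
clock: 5.35
tcp_pos: [0.5954, -0.1874, 0.0645]
orientation: [-0.003, -0.516, 0.857, 0.001]
wrist_force: [-6.1, -4.3, -2.4]
finger_gap: 0.0001
t 5.35 fix [ 0.1025 -0.0917  0.0645] az 1.293 F [-6.1 -4.3 -2.4] j6 -1.51
[-0.04, 0.02, -0.01] 0.0
[-0.19, -0.03, -0.01] -0.1
[-0.35, -0.05, -0.01] -0.2
[-0.47, -0.06, -0.01] -0.28
[-0.54, -0.06, -0.01] -0.32
```

```bash

python3 -m crank '{"travel":[[-0.19,-0.03,0],[-0.35,-0.05,0],[-0.47,-0.06,0],[-0.52,-0.06,0],[-0.52,-0.06,0]],"turn":[-0.1,-0.2,-0.28,-0.28,-0.28]}'
python3 -c "
from plan import *
show();snap('e3',('top','side'))
rows([arc(3.14,.019),arc(3.14,.05),arc(3.14,.05,.2)])"
```

```text
clock: 5.77
tcp_pos: [0.608, -0.1697, 0.0646]
orientation: [-0.002, -0.629, 0.778, 0.001]
wrist_force: [-2.8, -4.3, -2.0]
finger_gap: -0.0
t 5.77 fix [ 0.1111 -0.0718  0.0646] az 1.569 F [-2.8 -4.3 -2. ] j6 -1.76
[0.06, 0.04, -0.0] -0.0
[0.83, 0.04, -0.0] -0.0
[0.84, 0.05, -3.38] -0.0
```

View pics/e3.png

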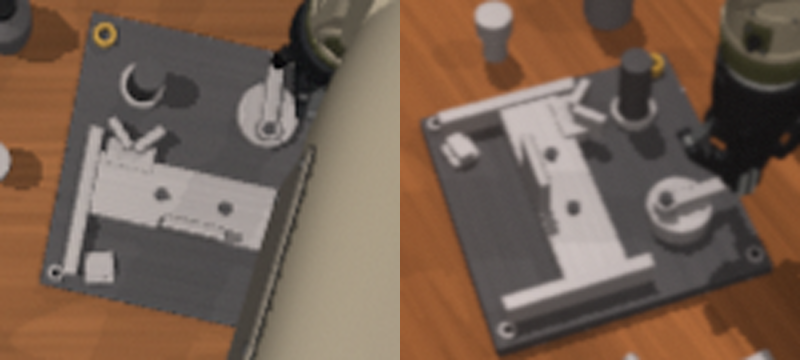

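```bash

python3 -m crank '{"travel":[[0.3,0,0],[0.7,0,0],[1,0,-0.5],[1,0,-1.3],[1,0,-2.1]],"turn":[0,0,0,0,0]}' >/dev/null
python3 -m crank '{"travel":[[0,0,-0.8],[0,0,-1.2],[0,0,-1.3],[0,0,-1.3],[0,0,-1.3]],"turn":[0.12,0.24,0.36,0.48,0.6]}'
python3 -c "
from plan import *
show();rows([(-.095,0,.2,0),(-.095,0,.06,0)])"
```

```text
clock: 6.7
tcp_pos: [0.6023, -0.21, 0.2035]
orientation: [0.002, -0.368, 0.93, -0.001]
wrist_force: [-0.8, 0.0, 0.3]
finger_gap: -0.0002
t 6.7 fix [ 0.1139 -0.1124  0.2035] az 0.963 F [-0.8  0.   0.3] j6 -1.21
[0.68, 5.89, 0.07] 0.96
[0.68, 5.9, 3.57] 0.96
```

```bash

python3 -m crank '{"travel":[[0.08,0.7,0],[0.16,1.4,0],[0.24,2.1,0],[0.32,2.8,0],[0.4,3.5,0]],"turn":[0,0,0,0,0]}' >/dev/null
python3 -m crank '{"travel":[[0.07,0.6,0],[0.14,1.2,0],[0.21,1.8,0],[0.28,2.3,0],[0.28,2.39,0]],"turn":[0.12,0.24,0.36,0.48,0.6]}' >/dev/null
python3 -m crank '{"travel":[[0,0,0],[0,0,0],[0,0,0],[0,0,0],[0,0,0]],"turn":[0.12,0.24,0.36,0.36,0.36]}'
python3 -c "
from plan import *
show();rows([(-.095,0,.2,0),(-.095,0,.06,0)])
c=CAM['top']
for a in (2.9,3.14,3.4):
  p=proj('top',world(q,(.05-.06*np.cos(a),-.055-.06*np.sin(a),.1)));print(a,((p[0]-235)*660/130).round(),((p[1]-145)*660/130).round())
snap('f1',('top',))"
```

```text
clock: 7.95
tcp_pos: [0.4199, -0.057, 0.2023]
orientation: [0.001, 0.098, 0.995, -0.0]
wrist_force: [-0.3, -0.1, -0.1]
finger_gap: 0.0
t 7.95 fix [-0.0963 -0.0006  0.2023] az 0.012 F [-0.3 -0.1 -0.1] j6 -0.13
[-0.03, 0.02, 0.06] 0.01
[-0.03, 0.02, 3.56] 0.01
2.9 503.0 90.0
3.14 477.0 81.0
3.4 449.0 79.0
```

View pics/f1.png

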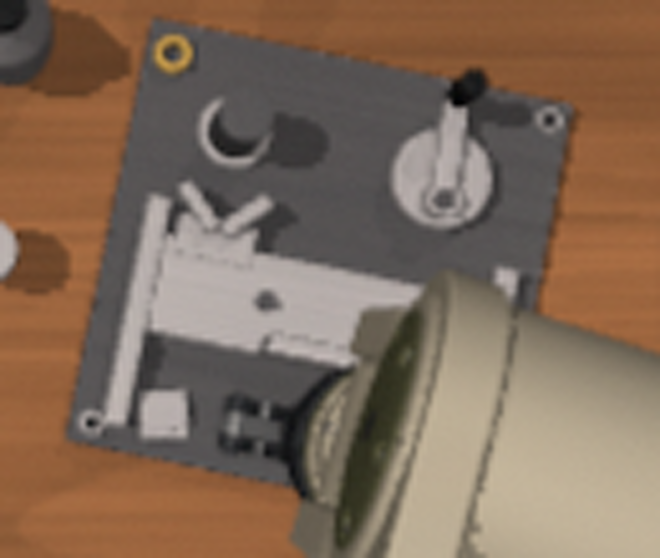

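Post top at about (473,82), so cam ≈ 3.17, good. Bar, collar and T-nut (163,415) unmoved. Now I'll descend behind the plate and push.

```bash

python3 -m crank '{"travel":[[0,0,0.7],[0,0,1.5],[0,0,2.3],[0,0,3.1],[0,0,3.55]],"turn":[0.01,0.01,0.01,0.01,0.01]}'
python3 -m crank '{"travel":[[-0.15,0.02,0],[-0.3,0.02,0],[-0.45,0.02,0],[-0.6,0.02,0],[-0.75,0.02,0]],"turn":[0,0,0,0,0]}'
python3 -m crank '{"travel":[[-0.08,0,0],[-0.16,0,0],[-0.24,0,0],[-0.32,0,0],[-0.4,0,0]],"turn":[0,0,0,0,0]}'
python3 -c "
from plan import *
show()"
```

```text
clock: 8.42
tcp_pos: [0.4178, -0.0559, 0.057]
orientation: [-0.001, 0.103, 0.995, 0.0]
wrist_force: [-1.1, 0.3, -0.1]
finger_gap: 0.0001
clock: 8.83
tcp_pos: [0.451, -0.0623, 0.0613]
orientation: [0.001, 0.104, 0.995, -0.0]
wrist_force: [-3.8, 0.7, 1.6]
finger_gap: -0.0001
clock: 9.25
tcp_pos: [0.4643, -0.0649, 0.0597]
orientation: [-0.0, 0.105, 0.995, 0.0]
wrist_force: [-4.5, 1.5, 3.3]
finger_gap: -0.0001
t 9.25 fix [-0.0512  0.0009  0.0597] az -0.0 F [-4.5  1.5  3.3] j6 -0.1
```

```bash

python3 -m crank '{"travel":[[-0.08,0,0],[-0.16,0,0],[-0.24,0,0],[-0.32,0,0],[-0.36,0,0]],"turn":[0,0,0,0,0]}'
python3 -m crank '{"travel":[[-0.03,0,0],[-0.06,0,0],[-0.09,0,0],[-0.09,0,0]],"turn":[0,0,0,0]}'
python3 -c "
from plan import *
show()"
```

```text
clock: 9.67
tcp_pos: [0.4792, -0.0681, 0.0596]
orientation: [0.0, 0.105, 0.995, 0.0]
wrist_force: [-3.8, 0.9, 3.5]
finger_gap: 0.0
clock: 10.0
tcp_pos: [0.4825, -0.0688, 0.0597]
orientation: [0.0, 0.105, 0.995, 0.0]
wrist_force: [-1.8, 1.2, 1.2]
finger_gap: 0.0
t 10.0 fix [-0.0326  0.0008  0.0597] az -0.0 F [-1.8  1.2  1.2] j6 -0.1
```

```bash

for i in 1 2 3 4; do python3 -m crank '{"travel":[[-0.03,0,0],[-0.05,0,0],[-0.05,0,0]],"turn":[0,0,0]}' | grep -E 'tcp|force'; done
```

```text
tcp_pos: [0.4833, -0.0689, 0.0596]
wrist_force: [-4.8, 1.8, 3.7]
tcp_pos: [0.4833, -0.0689, 0.0594]
wrist_force: [-10.6, 1.3, 8.8]
tcp_pos: [0.4833, -0.0689, 0.0591]
wrist_force: [-14.3, 1.7, 11.1]
tcp_pos: [0.4833, -0.0688, 0.0589]
wrist_force: [-19.9, 3.0, 15.1]
```

The slide stopped hard (force rises, no motion). I'll back off, lift, move clear and look.

```bash

python3 -m crank '{"travel":[[0.3,0,0],[0.7,0,0],[1,0,-0.5],[1,0,-1.3],[1,0,-2.1]],"turn":[0,0,0,0,0]}' >/dev/null
python3 -m crank '{"travel":[[0,0,-0.8],[0.3,0.3,-1.6],[0.7,0.9,-2.2],[0.7,1.6,-2.4],[0.7,2.4,-2.4]],"turn":[0,0,0,0,0]}' >/dev/null
python3 -m crank '{"travel":[[0,0.9,0],[0,1.8,0],[0,2.7,0],[0,3.6,0],[0,4.5,0]],"turn":[0,0,0,0,0]}'
python3 -c "
from plan import *
show();snap('g1',('top','side'));snap('g2',('top',))"
```

```text
clock: 12.25
tcp_pos: [0.4821, 0.216, 0.2401]
orientation: [0.001, 0.105, 0.995, 0.001]
wrist_force: [0.6, -2.1, 0.8]
finger_gap: -0.0002
t 12.25 fix [-0.0922  0.2793  0.2401] az -0.0 F [ 0.6 -2.1  0.8] j6 0.48
```

View pics/g1.png

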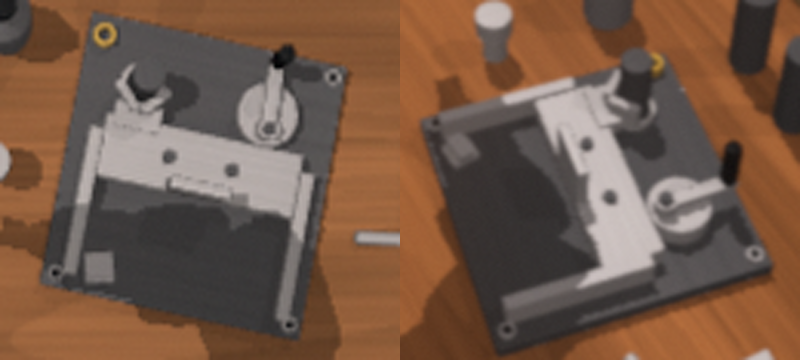

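```bash
python3 -c "
from workcell import *
print(hand_in())"
```

```text
the job is handed in; nothing more can be done
None
```

The job is done and handed in at about 12 s on the robot's clock. I pushed the cam's handle post round with the closed fingertips first. Only then did I push the slide's plate forward until it reached a hard stop.

**Cam:** it started at about 0.76 rad. In the top picture before the slide was pushed it stood at about 3.17 rad, against a target of pi. The last picture shows no change.

**Slide:** it stopped moving while the push rose to about 20 N along the travel. The rear face of the plate then stood at fixture x of about -20.8 mm. I worked out -20.5 mm for fully home from the given block points, so the two agree within measuring error.

**Bar and bystanders:** the last pictures show the V jaw round the bar and the bar upright in its nest. The collar and T-nut look unmoved. I took no close look at the oiler, mallet, spanner, chuck key and spare at the end, but the tool never came near them at low height.

**Arm:** it finished clear at about 0.24 m height, left of the fixture.

No check failed. While pushing the post and the plate there was also an upward force on the tool. It was a few newtons at first and reached 15 N against the stop. I put it down to friction and did not look into it further.

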